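# Close a snap button in a hand press

### The arm

A 7-joint arm with a two-finger parallel gripper is mounted at the origin on the work surface. World frame = base frame: x ahead of the robot, y to its left, z up, the work surface at z = 0. Lengths are in m, angles in rad, forces in N, time in s.
With the tool pointing down it reaches from about 0.35 to 0.9 m from the base axis. Payload 8.1 kg.
Tool frame: the origin (TCP) lies at the very end of the fingers, on their centre line; the grasp point (between the pads) lies 19 mm behind it; z points along the fingers, y is the direction in which the jaws open and shut (so a half turn about z gives the same grasp; the last joint's range is limited). The gripper opens to 92 mm and grips with 3 to 60 N. Pads are 19 mm wide; open, the fingers measure 130 mm over their backs; the gripper's body (75 mm by 190 mm) begins 47 mm behind the grasp point.
Start: joints at [-1.432, 0.434, 0.025, 1.573, -0.012, 1.134, -0.075], TCP at [0.15, 0.607, 0.227] pointing down, gripper open.
Joint ranges: [-2.62, 2.62], [-0.44, 2.09], [-1.27, 1.32], [0.08, 2.57], [-1.32, 4.46], [0.12, 2], [-2.74, 2.74]. Speed limits (rad/s): [2.22, 2.22, 3.01, 3.01, 3.14, 3.14, 3.14].

### API

Orientations are given as a rotation vector (axis times angle).
In Python, from cell import observe, get_image, sign_off gives the robot as it stands.
- The arm moves only by the tool arm_command, never from a script. Its argument "deltas" is a list of rows, each an object with "xyz": the shift along the tool's x, y, z in cm, a list of three; "turn": the turn about the tool's z in degrees; "jaw": the closure in counts, from 0 (fully open) to 255 (shut). A call has 1 to 5 rows; each row is the pose to reach, as a shift and turn from the pose measured when the call began, along the tool's axes at that moment; what a row does not reach only later rows make up. A row lasts 1/12 s, in which the tool goes at most 41.7 mm and 7.16 degrees, less where a joint would pass 70% of its speed; a pose out of reach is approached as far as the arm can. A call with a gripper value outside its range is refused whole. The fingers move at their own pace and stop on an object; "force" is the grip in N (left out, the last holds). Time passes only in rows, so rows that repeat a pose let the fingers close. It gives the time, the measured TCP pose, the force and the opening at its end, in the units of the state.
- observe(): the state, without advancing time (a new reading comes with each control period).
- get_image(name): name is "scene" or "top"; returns a dict with "frame" (400x640x3 uint8, red, green, blue), "depth" (400x640 float32, m along the optical axis (not along the pixel's ray), 0 where there is no reading), "camera_matrix" (3x3 intrinsics, pixels), "cam_to_world" (4x4, takes a point from camera to world coordinates). Camera axes: x right, y up, looking along -z (the intrinsics and any distortion apply to the point x, -y, -z); pixel columns grow to the right and rows downward; lengths in m; the calibration is good to about 2 mm. A picture is of the moment at which its call begins.
- sign_off(): hands the job in, once; it reports no verdict.
The state is a dict: "clock": time; "joints": joint angles; "dq": joint speeds; "joint_efforts": joint torques, N m; "position": TCP position; "ee_rot": TCP orientation; "force": force on the tool from outside, world axes, zero at the start; "ft_torque": the same for the moment, N m; "width": opening from 0.0 (shut) to 1.0 (fully open).
Only numpy, scipy, OpenCV 4.12 (cv2) and the standard library are available. Lean on these libraries where they do the work, as an engineer would, in place of code of your own. Each camera call takes 0.05 s, during which the arm holds its last target.

### The job

In this sewing workroom, lower the press head (the loose plate with the square block) over the two locating pins of the press base, thick pin in the wide hole, until the plate rests flush; do not drop it. Then, with the hand off the head, take the mallet, knock the sprung plunger on top of the head right down with the mallet's flat end to close the button in the die, and stand the mallet upright in the middle of its cork pad again. Leave the head seated and do not disturb the loose spools or the tin.

Things in the scene. Friction and masses are not known exactly. Their poses are not given: they have to be found in the camera images.
- base: The press base, fixed to the table: a grey painted block 110 (x) x 180 (y) x 30 (z) mm with a round die recess (26 mm wide, a brass button in it) in the middle of its top and two upright steel pins. Origin at the centre of its underside, z up; the pins stand on its y axis.
- base_top (a point): Centre of the base's top face (30 mm above the table), where the plate comes to rest. Axes as the base.
- thick_pin (a point): Foot of the thick pin, on its axis at the level of the base's top face, 58 mm from the centre on the base's +y side. 14 mm thick, straight for 14 mm, then tapering to 6 mm at the tip, 26 mm above the top face.
- thin_pin (a point): Foot of the thin pin, on its axis at the level of the base's top face, 58 mm from the centre on the -y side. 9 mm thick, straight for 14 mm, then tapering to 4 mm at the tip, 26 mm above the top face.
- head: Press head, loose, about 0.4 to 0.65 kg, lying flat: aluminium plate 90 (x) x 160 (y) x 12 mm with two through holes on its y axis; on its middle a square block 36 x 36 mm, from 12 to 52 mm above the underside (grip it here; faces parallel to x and y), topped by the plunger. Origin: centre of the underside, z up. Seated, its axes match the base's and the pins stand 14 mm out of the plate.
- wide_hole (a point): Centre of the wide hole (17 mm) at the plate's underside, 58 mm from the middle on the head's +y side.
- narrow_hole (a point): Centre of the narrow hole (12 mm) at the plate's underside, 58 mm from the middle on the head's -y side.
- plunger (a joint): How far the plunger is pressed down into the head, m: 0 up, 0.010 right down. A spring resists with 4 N at the start and 9 N at the bottom, and lifts it back when let go.
- plunger_top (a point): Centre of the top of the plunger's steel cap (26 mm across, 8 mm thick), on the head's z axis, 70 mm above the plate's underside when the plunger is up.
- mallet: Mallet, loose, 0.25 to 0.4 kg, standing on its flat striking end: a white nylon cylinder 50 mm across and 60 mm tall, with a round wooden handle 26 mm thick rising from its top, from 60 to 145 mm above the striking end (the top 5 mm is tapered). Origin at the centre of the flat striking end, z towards the handle.
- pad: The mallet's pad, fixed: a cork disc 100 mm across and 8 mm thick. Origin at the centre of its underside.
- spool_a: Loose spool of red thread standing upright, 48 mm across, 65 mm tall; origin at the centre of its underside. Not to be disturbed.
- spool_b: Loose spool of yellow thread standing upright, 40 mm across, 50 mm tall; origin at the centre of its underside. Not to be disturbed.
- tin: Round steel tin full of spools, fixed to the table, 170 mm across, 60 mm tall; origin at the centre of its underside. Not to be knocked.
Things that resemble listed ones, but are neither listed nor needed, are in the scene too. What is shaped like the head but blue, green or purple is not meant.

How it is judged:
On the way, in this order (a step that is already met when the one before it is completed fails the run):
1. the head sits flush on the base, thick pin in the wide hole and thin pin in the narrow one, and the fingers have let go of it (z of head in the frame of base_top between -0.0025 and 0.0025 m and horizontal distance between wide_hole and thick_pin below 0.004 m and horizontal distance between narrow_hole and thin_pin below 0.004 m and angle between the z axis of head and the z axis of base, either way round below 0.03 rad and contact force between the fingers and head below 0.1 N), for 0.2 s.
2. with the head still seated, the plunger is knocked right down (at least 8 mm of its 10) by the mallet (z of head in the frame of base_top between -0.0025 and 0.0025 m and horizontal distance between wide_hole and thick_pin below 0.004 m and horizontal distance between narrow_hole and thin_pin below 0.004 m and angle between the z axis of head and the z axis of base, either way round below 0.03 rad and value of joint plunger above 0.008 m and contact force between mallet and head above 1 N).
At the end, for the whole second after the job is handed in: The head rests flush on the base (plate within 2.5 mm of the top face and 0.03 rad of level with it, each hole within 4 mm of its pin's axis), the plunger has sprung back up (within 3 mm), and the mallet stands upright (within 0.05 rad) and still on its pad, within 25 mm of the pad's centre (z of head in the frame of base_top between -0.0025 and 0.0025 m and horizontal distance between wide_hole and thick_pin below 0.004 m and horizontal distance between narrow_hole and thin_pin below 0.004 m and angle between the z axis of head and the z axis of base, either way round below 0.03 rad and value of joint plunger below 0.003 m and horizontal distance between mallet and pad below 0.025 m and z of mallet in the frame of pad between 0.004 and 0.012 m and angle between mallet's own z axis and vertical below 0.05 rad and linear speed of each of mallet, head below 0.02 m/s); the robot touches nothing.
It fails at once if the head is dropped (faster than 0.5 m/s with no finger on it: a fall of more than about 13 mm) (linear speed of head above 0.5 m/s and contact force between the fingers and head below 0.05 N).
It fails at once if a loose spool is shifted by more than 20 mm (distance of any of spool_a, spool_b from where it was at the start of the episode above 0.02 m).
It fails at once if a loose spool is knocked over (angle between any of spool_a, spool_b's own z axis and vertical above 0.5 rad).
It fails at once if the tin is struck with more than 5 N (contact force between tin and anything else above 5 N).
It also fails if it takes over 67 s, if anything falls off the work surface, if the arm or the gripper's body presses on something with over 40 N, if the wrist force passes 120 N, or if a joint passes its speed limit or range.

## Working session

There is one attempt and no reset: what is moved stays moved. The work goes in short steps, Python scripts to look and compute and a tool call to move; the robot and the scene stay as the last step left them, time stands still between calls to the robot, and variables do not carry over. Pictures are saved under pics/ and viewed, and the job is handed in when it is done.

Besides the shell and the picture viewer there is one more tool, called after "Emit:" as a command line: name --argument value ..., lists and objects as JSON in quotes. arm_command: Moves the arm, as the interface text tells. Its arguments: {"type":"object","properties":{"deltas":{"type":"array","items":{"type":"object","properties":{"xyz":{"type":"array","items":{"type":"number"}},"turn":{"type":"number"},"jaw":{"type":"number"}}}},"force":{"type":"number"}},"required":["deltas"]}

```bash
ls; mkdir -p pics; python3 - <<'E'
from cell import observe,get_image
import cv2,numpy as np
print(observe())
for n in("scene","top"):
    g=get_image(n); cv2.imwrite(f"pics/{n}0.png",g["frame"][:,:,::-1]); np.savez(f"{n}0.npz",**g)
    print(n,g["camera_matrix"],g["cam_to_world"])
E
```

```text
pics
{'clock': 0.0, 'joints': array([-1.43160996,  0.43522276,  0.02496305,  1.57409766, -0.0115726 ,
        1.13402417, -0.07512318]), 'dq': array([-0.0011208 ,  0.00113815, -0.00075591,  0.00024003, -0.00021651,
        0.00100158,  0.00045502]), 'joint_efforts': array([ 6.78058859e-04, -6.67863250e+01,  9.85338986e-01, -3.14465904e+01,
       -6.04523253e-02,  4.28835943e-02,  1.47127748e-04]), 'position': array([0.14958315, 0.60629784, 0.2259448 ]), 'ee_rot': array([-3.78982046e-01, -3.11862059e+00,  2.52466981e-03]), 'force': array([-0.17629649, -0.6668313 , -0.22644433]), 'ft_torque': array([-0.06595341,  0.01939982,  0.03493814]), 'width': 1.0012791795262124}
scene [[370.10544736   0.         315.61711711]
 [  0.         370.10544736 200.4737171 ]
 [  0.           0.           1.        ]] [[-0.01409903 -0.7170714   0.6968571   1.33923396]
 [ 0.99987281 -0.00491484  0.01517233 -0.05779101]
 [-0.00745471  0.69698239  0.7170495   0.90905269]
 [ 0.          0.          0.          1.        ]]
top [[413.49967894   0.         321.89387915]
 [  0.         413.49967894 199.35163737]
 [  0.           0.           1.        ]] [[-0.00330193  0.99776418 -0.06675125  0.43750433]
 [-0.99981146 -0.00457126 -0.01887197 -0.0777782 ]
 [-0.01913491  0.06667635  0.99759116  1.29581224]
 [ 0.          0.          0.          1.        ]]
```

View pics/scene0.png

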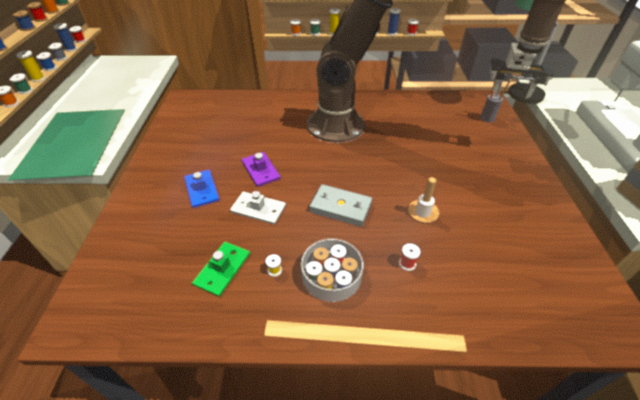

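View pics/top0.png

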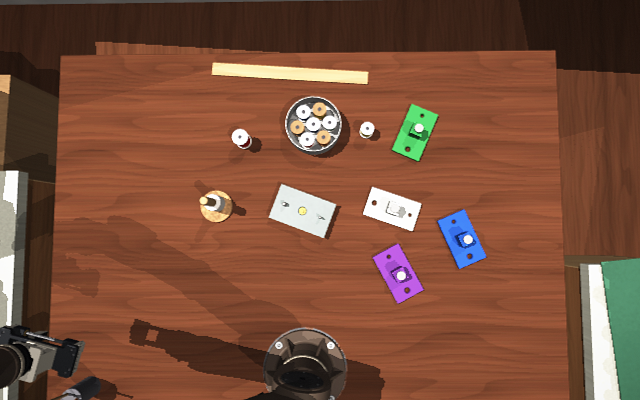

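The plates with a block in the top view are white (392,208), green (416,132), blue (462,239) and purple (398,273). White fits, since it is bare aluminium and the coloured ones are excluded. I'll enlarge it to confirm, along with the base and mallet.

```bash
python3 - <<'E'
import cv2,numpy as np
a=cv2.imread("pics/top0.png")
c=cv2.resize(a[165:255,190:440],None,fx=3.2,fy=3.2,interpolation=cv2.INTER_CUBIC);cv2.imwrite("pics/crop1.png",c)
a=cv2.imread("pics/scene0.png")
c=cv2.resize(a[160:290,220:450],None,fx=3.4,fy=3.4,interpolation=cv2.INTER_CUBIC);cv2.imwrite("pics/crop2.png",c)
E
```

```text
(no output)
```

View pics/crop1.png

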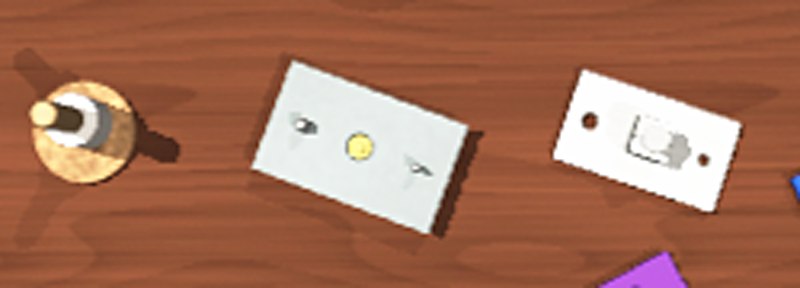

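View pics/crop2.png

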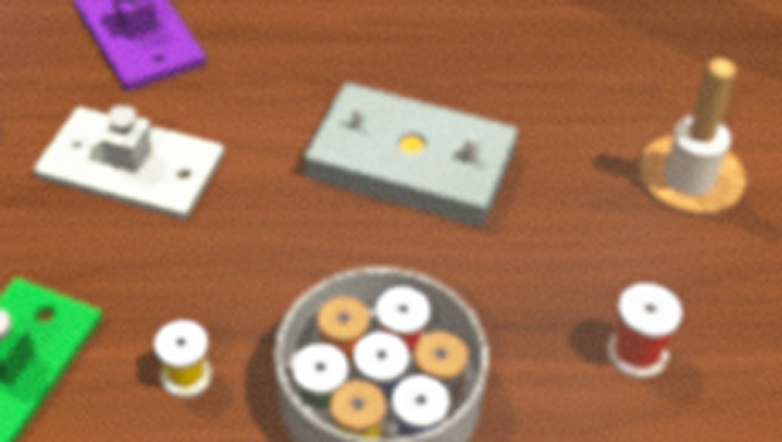

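The crop confirms it: the white head has its wide hole on the left (+y) and its narrow hole on the right. The base has the thick pin on the left and the thin pin on the right. Now I'll measure.

```bash
cat > h.py <<'E'
import cv2,numpy as np
def load(n,tag="0"): return dict(np.load(f"{n}{tag}.npz"))
def cast(g,uv,z):
    uv=np.atleast_2d(np.float64(uv)); K=g["camera_matrix"];T=g["cam_to_world"]
    d=np.c_[(uv[:,0]-K[0,2])/K[0,0],-(uv[:,1]-K[1,2])/K[1,1],-np.ones(len(uv))]@T[:3,:3].T
    o=T[:3,3]; return o+d*((z-o[2])/d[:,2])[:,None]
def proj(g,p):
    T=g["cam_to_world"];K=g["camera_matrix"]; q=(np.atleast_2d(p)-T[:3,3])@T[:3,:3]
    return np.c_[K[0,0]*q[:,0]/-q[:,2]+K[0,2],K[1,1]*-q[:,1]/-q[:,2]+K[1,2]]
def cloud(g):
    K=g["camera_matrix"];T=g["cam_to_world"];D=g["depth"];v,u=np.mgrid[:400,:640]
    P=np.stack([(u-K[0,2])/K[0,0]*D,-(v-K[1,2])/K[1,1]*D,-D],-1)
    return P@T[:3,:3].T+T[:3,3]
def rect(mask,g,z):
    c=max(cv2.findContours(mask.astype(np.uint8),cv2.RETR_EXTERNAL,cv2.CHAIN_APPROX_NONE)[0],key=cv2.contourArea)[:,0]
    P=cast(g,c,z)[:,:2]
    (cx,cy),(w,h),a=cv2.minAreaRect((P*1000).astype(np.float32))
    if w<h: w,h,a=h,w,a+90   # long axis angle
    a=(a-90+90)%180-90       # yaw: head y axis along long side
    return np.array([cx,cy])/1000,(w,h),a
E
python3 - <<'E'
from h import *
for n in("top","scene"):
    g=load(n); P=cloud(g); hsv=cv2.cvtColor(g["frame"],cv2.COLOR_RGB2HSV); z=P[...,2]
    # colours and depths at sample pixels
    for nm,p in dict(top=dict(base=(290,200),head=(375,220),table=(340,240),pad=(212,218),cy=(215,203)),scene=dict(base=(330,203),head=(245,207),table=(300,230),pad=(415,214))) [n].items():
        print(n,nm,hsv[p[1],p[0]],P[p[1],p[0]].round(3))
E
```

```text
top base [ 72   5 238] [0.52  0.044 0.033]
top head [  9 166 141] [ 0.459 -0.219 -0.002]
top table [  9 160 140] [ 0.397 -0.109 -0.002]
top pad [ 20 105 250] [0.467 0.291 0.006]
top cy [ 15 118  80] [0.51  0.265 0.069]
scene base [ 60  14 222] [ 0.494 -0.029  0.028]
scene head [ 30   8 248] [ 0.5   -0.311  0.012]
scene table [ 10 159 164] [ 0.586 -0.125 -0.001]
scene pad [ 15 138 166] [0.521 0.25  0.006]
```

```bash
python3 - <<'E'
from h import *
R=dict(top=dict(base=(262,178,345,245),head=(355,180,428,238)),scene=dict(base=(300,180,380,230),head=(225,185,292,228)))
for n in("top","scene"):
    g=load(n); P=cloud(g); hsv=cv2.cvtColor(g["frame"],cv2.COLOR_RGB2HSV); z=P[...,2]
    for nm,(x0,y0,x1,y1) in R[n].items():
        h={"base":.03,"head":.012}[nm]
        roi=np.zeros(z.shape,bool);roi[y0:y1,x0:x1]=1
        m=roi&(hsv[...,1]<60)&(hsv[...,2]>110)
        if n=="scene": m&=(abs(z-h)<.006)
        m=cv2.morphologyEx(m.astype(np.uint8),cv2.MORPH_OPEN,np.ones((3,3)))
        c,s,a=rect(m,g,h); print(n,nm,c.round(4),np.round(s,1),round(a,2))
        # centre feature(s): dark/yellow blobs
        if nm=="base":
            y=roi&(hsv[...,1]>70)&(hsv[...,0]>18)&(hsv[...,0]<35)
            v,u=np.nonzero(y); print(" button",cast(g,(u.mean(),v.mean()),.028)[0].round(4),len(u))
        else:
            blk=roi&(z>.044)
            v,u=np.nonzero(blk);print(" block/plunger cloud",P[blk].min(0).round(3),P[blk].max(0).round(3),len(u),np.median(P[roi&(z>.06)],0).round(4))
    if n=="top":
        for nm,uv in dict(thickfoot=None,).items(): pass
E
python3 - <<'E'
import sys; sys.path.insert(0,'.')
import os; os.chdir('.')
from h import *
a=cv2.imread("pics/top0.png")
cv2.imwrite("pics/c3.png",cv2.resize(a[180:240,355:430],None,fx=10,fy=10,interpolation=cv2.INTER_NEAREST)[:600])
cv2.imwrite("pics/c4.png",cv2.resize(a[180:242,264:342],None,fx=9.6,fy=9.6,interpolation=cv2.INTER_NEAREST)[:600])
E
```

```text
top base [0.4881 0.007 ] [182.7 110.9] -20.83
 button [0.4883 0.0074 0.028 ] 44
top head [ 0.4941 -0.27  ] [163.6  91.7] -19.26
 block/plunger cloud [ 0.438 -0.289  0.046] [ 0.515 -0.078  1.296] 164 [ 0.4915 -0.2653  0.0695]
scene base [0.4911 0.0062] [181.  114.8] -20.77
 button [0.4894 0.0075 0.028 ] 31
scene head [ 0.4976 -0.2702] [162.3  95.7] -18.95
 block/plunger cloud [ 0.48  -0.293  0.044] [ 1.339 -0.058  0.909] 139 [ 0.5008 -0.2656  0.0699]
```

View pics/c3.png

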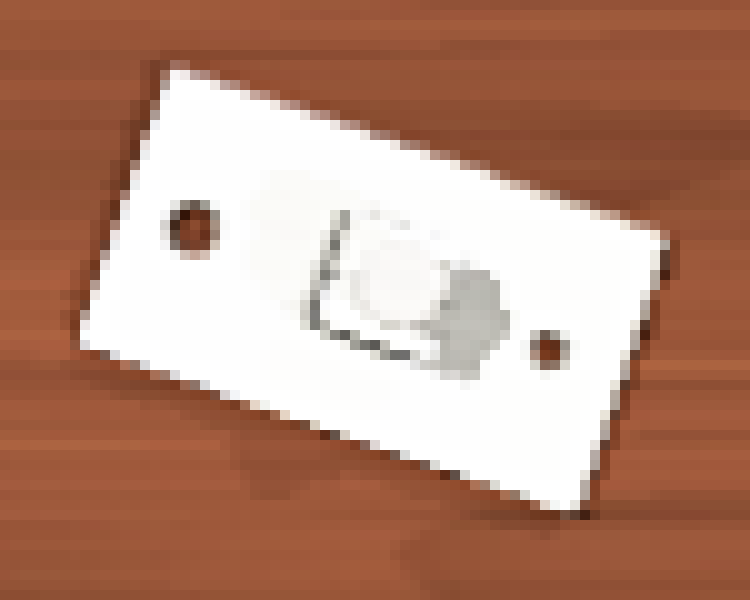

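View pics/c4.png

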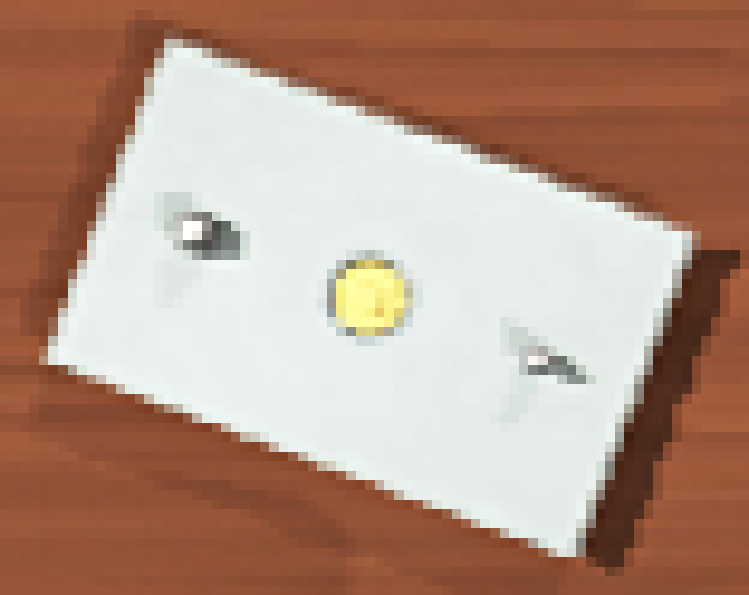

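The white head is confirmed: wide hole at about (374,203), narrow hole at (410,215). Next come the holes and pins for the offset, then the mallet and pad.

```bash
cat >> h.py <<'E'
def go(xyz,yaw=None):
    """print tool-frame shift (cm) and turn (deg) to world TCP xyz with tool y at yaw deg (mod 180 handled by nearest)"""
    from cell import observe
    from scipy.spatial.transform import Rotation as Ro
    s=observe(); R=Ro.from_rotvec(s["ee_rot"]).as_matrix()
    d=R.T@(np.array(xyz)-s["position"])*100
    cy=np.degrees(np.arctan2(R[1,1],R[0,1]))
    t=0 if yaw is None else cy-yaw
    t=(t+180)%360-180
    print("t",round(s["clock"],2),"pos",s["position"].round(4),"yaw",round(cy,2),"tilt",R[2,2].round(5),"F",s["force"].round(1),"w",round(s["width"],3))
    print("shift cm",d.round(2),"turn",round(t,2))
E
python3 - <<'E'
from h import *
g=load("top")
off=-.5
H=[(355+x/10+off,180+y/10+off) for x,y in((194,229),(550,350))]
P=cast(g,H,.010); c=P.mean(0); d=P[0]-P[1]; print("holes",P.round(4),c.round(4),"len",np.hypot(*d[:2]),np.degrees(np.arctan2(-d[0],d[1])))
T=[(264+x/9.6+off,180+y/9.6+off) for x,y in((193,231),(537,359))]
P=cast(g,T,.056); c=P.mean(0); d=P[0]-P[1]; print("tips",P.round(4),c.round(4),"len",np.hypot(*d[:2]),np.degrees(np.arctan2(-d[0],d[1])))
for n,(x0,y0,x1,y1) in dict(top=(190,180,240,225),scene=(400,170,445,225)).items():
    g=load(n);P=cloud(g);hsv=cv2.cvtColor(g["frame"],cv2.COLOR_RGB2HSV);z=P[...,2]
    roi=np.zeros(z.shape,bool);roi[y0:y1,x0:x1]=1
    m=roi&(z>.003)&(z<.014)&(hsv[...,1]>60)
    m2=roi&(z>.003)
    c=max(cv2.findContours((m).astype(np.uint8),cv2.RETR_EXTERNAL,cv2.CHAIN_APPROX_NONE)[0],key=cv2.contourArea)[:,0]
    Q=cast(g,c,.008)[:,:2]
    (a,b),r=cv2.minEnclosingCircle((Q*1000).astype(np.float32));print(n,"pad",a,b,r, Q.min(0),Q.max(0))
    for zz in(.14,):
        k=roi&(z>.148)&(z<.16);print(" handle top pts",P[k].mean(0).round(4) if k.any() else None,k.sum(),cast(g,np.argwhere(k).mean(0)[::-1],.153).round(4))
    k=roi&(z>.062)&(z<.075)&(hsv[...,1]<60);print(" cyl top",P[k].mean(0).round(4),P[k].min(0).round(3),P[k].max(0).round(3),k.sum())
    k=roi&(z>.08)&(z<.147);print(" handle side",P[k].mean(0).round(4))
E
python3 -c "
from h import *
go([.494,-.27,.226],-19)"
```

```text
holes [[ 0.5133 -0.2151  0.01  ]
 [ 0.4753 -0.3247  0.01  ]] [ 0.4943 -0.2699  0.01  ] len 0.11597698503788695 -19.139195921444408
tips [[ 0.5083  0.0609  0.056 ]
 [ 0.4678 -0.0468  0.056 ]] [0.488  0.0071 0.056 ] len 0.11509399626674148 -20.60294393825127
top pad 502.63458251953125 278.05682373046875 52.02885437011719 [0.45731584 0.22804024] [0.55464907 0.32906746]
 handle top pts [0.5126 0.2751 0.1516] 61 [[0.5125 0.2747 0.153 ]]
 cyl top [0.5112 0.2694 0.0673] [0.489 0.251 0.062] [0.538 0.296 0.073] 120
 handle side [0.5109 0.2671 0.1139]
scene pad 508.9697570800781 278.03594970703125 52.08108139038086 [0.45896044 0.22829345] [0.55745748 0.33011677]
 handle top pts [0.5163 0.2729 0.1522] 36 [[0.5172 0.2726 0.153 ]]
 cyl top [0.5223 0.2718 0.0671] [0.493 0.25  0.062] [0.539 0.297 0.074] 96
 handle side [0.5217 0.2711 0.1148]
t 0.1 pos [0.1496 0.6064 0.2261] yaw 76.14 tilt -1.0 F [-0.  -0.   0.2] w 1.001
shift cm [-54.43 -76.84   0.12] turn 95.14
```

Emit:
arm_command --deltas '[{"xyz":[-3.3,-2.2,-1],"turn":0,"jaw":0},{"xyz":[-6.6,-4.4,-2],"turn":0,"jaw":0},{"xyz":[-10,-6.7,-3],"turn":0,"jaw":0},{"xyz":[-13.3,-9,-3],"turn":0,"jaw":0},{"xyz":[-16.6,-11.3,-3],"turn":0,"jaw":0}]'

```text
clock: 0.52
position: [0.2848, 0.4554, 0.2566]
ee_rot: [0.379, 3.118, -0.001]
force: [0.1, 0.6, -0.8]
width: 1.001
```

Emit:
arm_command --deltas '[{"xyz":[-3.3,-2.2,0],"turn":0},{"xyz":[-6.6,-4.4,0],"turn":0},{"xyz":[-10,-6.7,0],"turn":0},{"xyz":[-13.3,-9,0],"turn":0},{"xyz":[-16.6,-11.3,0],"turn":0}]'

```text
schema error: expected keys xyz, turn, jaw
```

```bash
python3 -c "
from h import *
go([.495,-.27,.22],-19)"
```

```text
t 0.52 pos [0.2848 0.4554 0.2566] yaw 76.15 tilt -1.0 F [ 0.1  0.6 -0.8] w 1.001
shift cm [-37.77 -65.4    3.72] turn 95.15
```

Emit:
arm_command --deltas '[{"xyz":[-3,-2.8,0],"turn":6.5,"jaw":0},{"xyz":[-6,-5.6,0],"turn":13,"jaw":0},{"xyz":[-9,-8.4,0],"turn":19.5,"jaw":0},{"xyz":[-12,-11.2,0],"turn":26,"jaw":0},{"xyz":[-15,-14,0],"turn":32.5,"jaw":0}]'

```text
clock: 0.93
position: [0.3975, 0.2815, 0.2567]
ee_rot: [1.244, 2.884, -0.001]
force: [0.3, 1.5, 0.1]
width: 1.003
```

```bash
python3 -c "
from h import *
go([.495,-.27,.22],-19)"
```

```text
t 0.93 pos [0.3975 0.2815 0.2567] yaw 43.32 tilt -1.0 F [0.3 1.5 0.1] w 1.003
shift cm [-46.81 -30.75   3.71] turn 62.32
```

Emit:
arm_command --deltas '[{"xyz":[-3.4,-2.2,0],"turn":6.5,"jaw":0},{"xyz":[-6.8,-4.4,0],"turn":13,"jaw":0},{"xyz":[-10.2,-6.6,0],"turn":19.5,"jaw":0},{"xyz":[-13.6,-8.8,0],"turn":26,"jaw":0},{"xyz":[-17,-11,0],"turn":32.5,"jaw":0}]'

```text
clock: 1.35
position: [0.4337, 0.0804, 0.2567]
ee_rot: [2.009, 2.416, -0.001]
force: [0.0, -0.2, 0.4]
width: 0.998
```

```bash
python3 -c "
from h import *
go([.495,-.27,.22],-19)"
```

```text
t 1.35 pos [0.4337 0.0804 0.2567] yaw 10.51 tilt -1.0 F [ 0.  -0.2  0.4] w 0.998
shift cm [-35.57  -0.37   3.69] turn 29.51
```

Emit:
arm_command --deltas '[{"xyz":[-4,0,0],"turn":6,"jaw":0},{"xyz":[-8,-0.1,0],"turn":12,"jaw":0},{"xyz":[-12,-0.1,0],"turn":18,"jaw":0},{"xyz":[-16,-0.2,0],"turn":24,"jaw":0},{"xyz":[-20,-0.2,0],"turn":29.5,"jaw":0}]'

```text
clock: 1.77
position: [0.4678, -0.1185, 0.2569]
ee_rot: [-2.562, -1.818, 0.0]
force: [1.1, 0.6, -0.6]
width: 1.001
```

```bash
python3 -c "
from h import *
go([.495,-.27,.22],-19.1)"
```

```text
t 1.77 pos [ 0.4678 -0.1185  0.2569] yaw -19.28 tilt -1.0 F [ 1.1  0.6 -0.6] w 1.001
shift cm [-13.4    7.57   3.69] turn -0.18
```

Emit:
arm_command --deltas '[{"xyz":[-3.4,1.9,2],"turn":0,"jaw":0},{"xyz":[-6.7,3.8,5],"turn":0,"jaw":0},{"xyz":[-10,5.7,8],"turn":0,"jaw":0},{"xyz":[-13.4,7.6,11],"turn":0,"jaw":0},{"xyz":[-13.4,7.6,13.5],"turn":0,"jaw":0}]'

```text
clock: 2.18
position: [0.496, -0.2737, 0.1248]
ee_rot: [2.561, 1.812, 0.001]
force: [1.1, -1.1, 1.0]
width: 1.002
```

```bash
python3 - <<'E'
from h import *
from cell import get_image
go([.495,-.27,.021],-19.1)
for n in("scene","top"):
    g=get_image(n); a=g["frame"][:,:,::-1]
    if n=="scene": c=a[110:240,200:360]
    else: c=a[130:270,330:480]
    cv2.imwrite(f"pics/d_{n}.png",cv2.resize(c,None,fx=4,fy=4,interpolation=cv2.INTER_CUBIC)); 
E
```

```text
t 2.18 pos [ 0.496  -0.2737  0.1248] yaw -19.43 tilt -0.99999 F [ 1.1 -1.1  1. ] w 1.002
shift cm [ 0.33 -0.26 10.37] turn -0.33
```

View pics/d_scene.png

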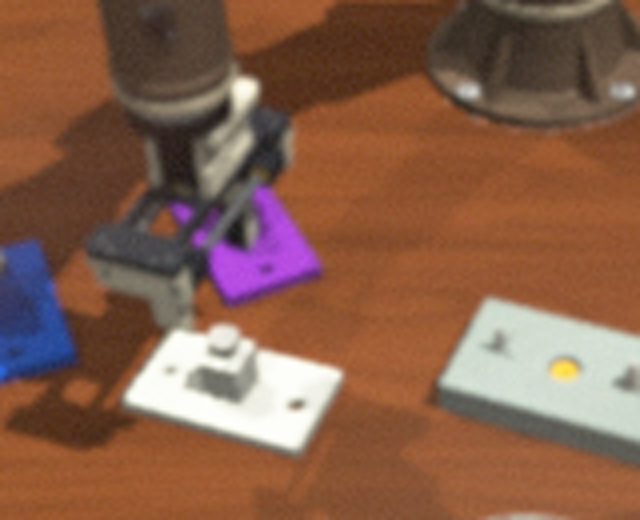

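View pics/d_top.png

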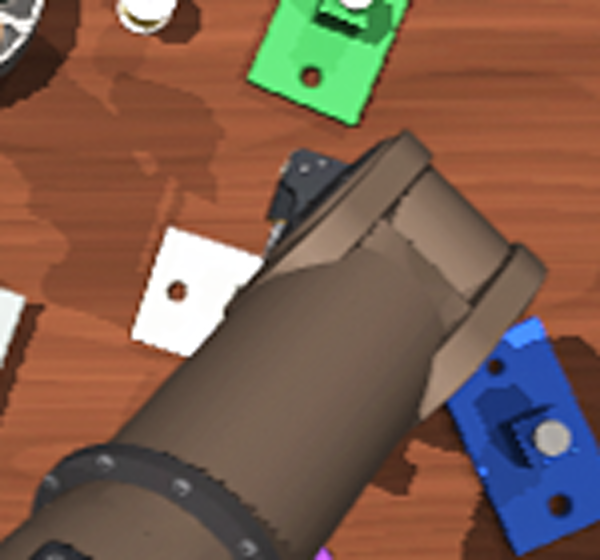

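The gripper is over the white head, with the wide hole visible at crop (177,291) in the top view. Descending.

Emit:
arm_command --deltas '[{"xyz":[0.3,-0.25,3.5],"turn":-0.3,"jaw":0},{"xyz":[0.3,-0.25,7],"turn":-0.3,"jaw":0},{"xyz":[0.3,-0.25,9.5],"turn":-0.3,"jaw":0},{"xyz":[0.3,-0.25,10.2],"turn":-0.3,"jaw":0},{"xyz":[0.3,-0.25,10.2],"turn":-0.3,"jaw":0}]'

```text
clock: 2.7
position: [0.4885, -0.2663, 0.0163]
ee_rot: [-2.555, -1.815, 0.012]
force: [0.7, 0.3, 0.3]
width: 0.997
```

```bash
python3 - <<'E'
from h import *
go([.495,-.27,.022],-19.1)
E
```

```text
t 2.7 pos [ 0.4885 -0.2663  0.0163] yaw -19.22 tilt -0.99994 F [0.7 0.3 0.3] w 0.997
shift cm [-0.14  0.73 -0.57] turn -0.12
```

Emit:
arm_command --deltas '[{"xyz":[-0.1,0.7,-0.6],"turn":-0.1,"jaw":0},{"xyz":[-0.1,0.7,-0.6],"turn":-0.1,"jaw":0},{"xyz":[-0.1,0.7,-0.6],"turn":-0.1,"jaw":0}]'

```text
clock: 2.95
position: [0.497, -0.2704, 0.0246]
ee_rot: [-2.555, -1.82, 0.009]
force: [0.0, 0.2, -0.3]
width: 1.002
```

```bash
python3 - <<'E'
from h import *
go([.495,-.27,.022],-19.1)
E
```

```text
t 2.95 pos [ 0.497  -0.2704  0.0246] yaw -19.08 tilt -0.99997 F [ 0.   0.2 -0.3] w 1.002
shift cm [-0.03 -0.2   0.26] turn 0.02
```

Emit:
arm_command --deltas '[{"xyz":[0,-0.1,0.2],"turn":0,"jaw":0},{"xyz":[0,-0.1,0.2],"turn":0,"jaw":0},{"xyz":[0,-0.1,0.2],"turn":0,"jaw":0},{"xyz":[0,-0.1,0.2],"turn":0,"jaw":0}]'

```text
clock: 3.28
position: [0.4961, -0.27, 0.0228]
ee_rot: [-2.555, -1.82, 0.009]
force: [-0.2, 1.2, -0.3]
width: 1.002
```

```bash
python3 - <<'E'
from h import *
go([.495,-.27,.022],-19.1)
E
```

```text
t 3.28 pos [ 0.4961 -0.27    0.0228] yaw -19.08 tilt -0.99998 F [-0.2  1.2 -0.3] w 1.002
shift cm [-0.04 -0.1   0.08] turn 0.02
```

Emit:
arm_command --deltas '[{"xyz":[0,0,0],"turn":0,"jaw":140},{"xyz":[0,0,0],"turn":0,"jaw":200},{"xyz":[0,0,0],"turn":0,"jaw":255},{"xyz":[0,0,0],"turn":0,"jaw":255},{"xyz":[0,0,0],"turn":0,"jaw":255}]' --force 30

```text
clock: 3.7
position: [0.496, -0.27, 0.0228]
ee_rot: [-2.555, -1.82, 0.009]
force: [0.3, -0.4, 0.5]
width: 0.686
```

Emit:
arm_command --deltas '[{"xyz":[0,0,0],"turn":0,"jaw":255},{"xyz":[0,0,0],"turn":0,"jaw":255},{"xyz":[0,0,0],"turn":0,"jaw":255}]' --force 30

```text
clock: 3.95
position: [0.4959, -0.27, 0.0227]
ee_rot: [-2.555, -1.82, 0.009]
force: [-0.5, 0.2, -0.3]
width: 0.473
```

```bash
python3 - <<'E'
from h import *
go([.495,-.27,.022],-19.1)
E
```

```text
t 3.95 pos [ 0.4959 -0.27    0.0227] yaw -19.08 tilt -0.99997 F [-0.5  0.2 -0.3] w 0.473
shift cm [-0.03 -0.09  0.07] turn 0.02
```

Emit:
arm_command --deltas '[{"xyz":[0,0,0],"turn":0,"jaw":255},{"xyz":[0,0,0],"turn":0,"jaw":255},{"xyz":[0,0,0],"turn":0,"jaw":255},{"xyz":[0,0,0],"turn":0,"jaw":255},{"xyz":[0,0,0],"turn":0,"jaw":255}]' --force 30

```text
clock: 4.37
position: [0.4954, -0.2698, 0.0227]
ee_rot: [-2.555, -1.819, 0.009]
force: [-4.7, 1.6, 3.5]
width: 0.39
```

```bash
python3 - <<'E'
from h import *
go([.495,-.27,.022],-19.1)
E
```

```text
t 4.37 pos [ 0.4954 -0.2698  0.0227] yaw -19.09 tilt -0.99997 F [-4.7  1.6  3.5] w 0.39
shift cm [-0.03 -0.03  0.07] turn 0.01
```

It has gripped at 0.39 × 92 = 36 mm. Lifting gently.

Emit:
arm_command --deltas '[{"xyz":[0,0,-0.5],"turn":0,"jaw":255},{"xyz":[0,0,-1.5],"turn":0,"jaw":255},{"xyz":[0,0,-3],"turn":0,"jaw":255},{"xyz":[0,0,-5],"turn":0,"jaw":255},{"xyz":[0,0,-7],"turn":0,"jaw":255}]' --force 40

```text
clock: 4.78
position: [0.496, -0.2699, 0.0938]
ee_rot: [-2.555, -1.819, 0.01]
force: [0.9, 0.0, -4.5]
width: 0.389
```

```bash
python3 - <<'E'
from h import *
go([.489,.007,.11],-20.7)
E
```

```text
t 4.78 pos [ 0.496  -0.2699  0.0938] yaw -19.1 tilt -0.99996 F [ 0.9  0.  -4.5] w 0.389
shift cm [25.93 -9.73 -1.6 ] turn 1.6
```

Emit:
arm_command --deltas '[{"xyz":[2.2,-0.8,-0.5],"turn":0.3,"jaw":255},{"xyz":[5.4,-2,-1],"turn":0.6,"jaw":255},{"xyz":[8.6,-3.2,-1.5],"turn":1,"jaw":255},{"xyz":[11.8,-4.4,-1.5],"turn":1.3,"jaw":255},{"xyz":[15,-5.6,-1.5],"turn":1.6,"jaw":255}]'

```text
clock: 5.2
position: [0.4927, -0.1085, 0.11]
ee_rot: [-2.581, -1.783, 0.008]
force: [1.2, 0.1, -3.6]
width: 0.389
```

```bash
python3 - <<'E'
from h import *
go([.489,.0073,.10],-20.7)
E
```

```text
t 5.2 pos [ 0.4927 -0.1085  0.11  ] yaw -20.73 tilt -0.99998 F [ 1.2  0.1 -3.6] w 0.389
shift cm [10.7  -4.44  1.01] turn -0.03
```

Emit:
arm_command --deltas '[{"xyz":[2.8,-1.2,0],"turn":0,"jaw":255},{"xyz":[5.4,-2.2,0],"turn":0,"jaw":255},{"xyz":[7.8,-3.2,0],"turn":0,"jaw":255},{"xyz":[9.6,-4,0],"turn":0,"jaw":255},{"xyz":[10.7,-4.4,0],"turn":0,"jaw":255}]'

```text
clock: 5.62
position: [0.4895, 0.0102, 0.1106]
ee_rot: [-2.578, -1.787, 0.006]
force: [-0.3, -0.3, -5.4]
width: 0.393
```

Emit:
arm_command --deltas '[{"xyz":[0,0,0],"turn":0,"jaw":255},{"xyz":[0,0,0],"turn":0,"jaw":255},{"xyz":[0,0,0],"turn":0,"jaw":255}]'

```text
clock: 5.87
position: [0.4898, 0.0089, 0.1109]
ee_rot: [-2.58, -1.786, 0.005]
force: [-0.2, -0.3, -4.3]
width: 0.391
```

```bash
python3 - <<'E'
from h import *
go([.489,.0073,.10],-20.7)
from cell import get_image
for n in("scene","top"):
    g=get_image(n); np.savez(n+"1.npz",**g); a=g["frame"][:,:,::-1]
    c=a[130:240,270:400] if n=="scene" else a[150:260,250:370]
    cv2.imwrite(f"pics/e_{n}.png",cv2.resize(c,None,fx=5,fy=5,interpolation=cv2.INTER_CUBIC)); 
E
```

```text
t 5.87 pos [0.4898 0.0089 0.1109] yaw -20.61 tilt -0.99999 F [-0.2 -0.3 -4.3] w 0.391
shift cm [-0.18 -0.02  1.09] turn 0.09
```

View pics/e_scene.png

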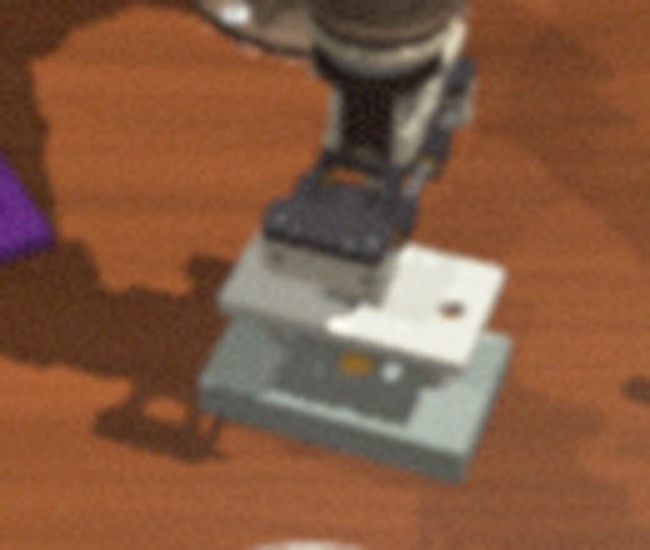

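View pics/e_top.png

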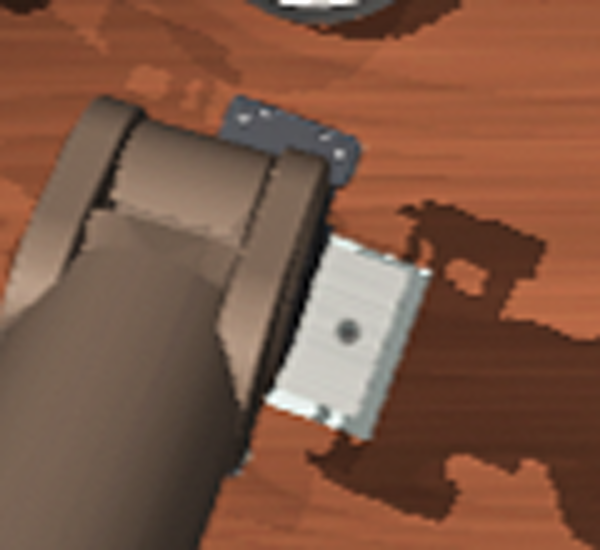

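The narrow hole shows in the top view at about (319,215.5), and the wide hole in the scene view at (359.7,191.3). I'll compare them with the predicted positions.

```bash
python3 - <<'E'
from h import *
g=load("top","1");s=load("scene","1")
def blob(g,u,v,r=5):
    a=cv2.cvtColor(g["frame"],cv2.COLOR_RGB2GRAY).astype(float)[v-r:v+r+1,u-r:u+r+1]
    w=np.clip(np.median(a)-20-a,0,None); yy,xx=np.mgrid[-r:r+1,-r:r+1]; return u+(w*xx).sum()/w.sum(),v+(w*yy).sum()/w.sum()
bt=blob(g,319,215);bs=blob(s,360,191);print(bt,bs)
z=.100
nt=cast(g,bt,z)[0];ws=cast(s,bs,z-.002)[0];print("narrow top",nt.round(4),"wide scene",ws.round(4))
y=np.radians(-20.6);ya=np.array([-np.sin(y),np.cos(y)])
print("implied head centre: top",nt[:2]+.058*ya,"scene",ws[:2]-.058*ya)
# initial comparisons: same features in scene0
g0=load("scene")
b=blob(g0,274,211,3);P=cast(g0,b,.010)[0];y=np.radians(-19.1);yb=np.array([-np.sin(y),np.cos(y)]);print("scene0 wide",b,P.round(4),"centre",P[:2]-.058*yb)
print("plate depth z", np.median(cloud(g)[...,2][205:225,312:330]), np.median(cloud(s)[...,2][185:190,350:365]))
a=cv2.imread("pics/scene0.png")
cv2.imwrite("pics/c5.png",cv2.resize(a[175:235,300:380],None,fx=10,fy=10,interpolation=cv2.INTER_NEAREST))
E
```

```text
(np.float64(319.1268292682927), np.float64(215.93008130081301)) (np.float64(359.93724966622165), np.float64(191.5086782376502))
narrow top [ 0.4695 -0.047   0.1   ] wide scene [0.511 0.063 0.098]
implied head centre: top [0.48991865 0.00729615] scene [0.49058785 0.0087477 ]
scene0 wide (np.float64(273.65323992994746), np.float64(210.7215411558669)) [ 0.5136 -0.2147  0.01  ] centre [ 0.49466599 -0.26955624]
plate depth z 0.09895696756483896 0.0997695533101669
```

View pics/c5.png

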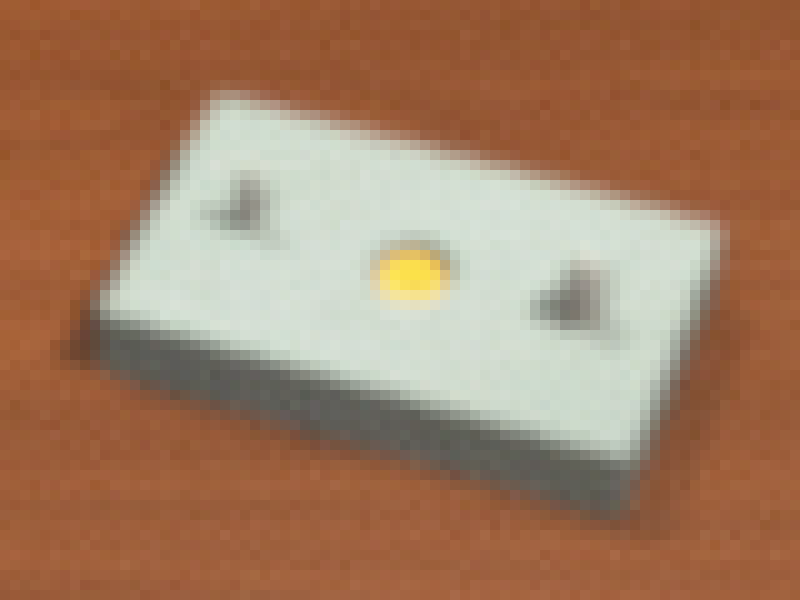

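Both views agree to about 1 mm: shift by about (-1.5, -0.8) mm.

```bash
python3 - <<'E'
from h import *
go([.4884,.0079,.08],-20.7)
E
```

```text
t 5.97 pos [0.4896 0.0085 0.1108] yaw -20.69 tilt -0.99998 F [ 0.  -0.4 -4.2] w 0.389
shift cm [-0.1  -0.08  3.08] turn 0.01
```

Emit:
arm_command --deltas '[{"xyz":[-0.1,-0.1,0.8],"turn":0,"jaw":255},{"xyz":[-0.1,-0.1,1.6],"turn":0,"jaw":255},{"xyz":[-0.1,-0.1,2.3],"turn":0,"jaw":255},{"xyz":[-0.1,-0.1,2.8],"turn":0,"jaw":255},{"xyz":[-0.1,-0.1,2.8],"turn":0,"jaw":255}]'

```text
clock: 6.38
position: [0.4873, 0.0077, 0.0813]
ee_rot: [-2.58, -1.783, 0.009]
force: [0.2, -0.1, -3.7]
width: 0.391
```

Emit:
arm_command --deltas '[{"xyz":[0,0,0],"turn":0,"jaw":255},{"xyz":[0,0,0],"turn":0,"jaw":255},{"xyz":[0,0,0],"turn":0,"jaw":255}]'

```text
clock: 6.63
position: [0.4874, 0.0077, 0.0815]
ee_rot: [-2.581, -1.783, 0.009]
force: [0.5, 0.1, -4.9]
width: 0.389
```

```bash
python3 - <<'E'
from h import *
go([.4884,.0079,.065],-20.7)
E
```

```text
t 6.63 pos [0.4874 0.0077 0.0815] yaw -20.71 tilt -0.99997 F [ 0.5  0.1 -4.9] w 0.389
shift cm [0.06 0.09 1.65] turn -0.01
```

Emit:
arm_command --deltas '[{"xyz":[0.05,0.1,0.3],"turn":0,"jaw":255},{"xyz":[0.05,0.1,0.6],"turn":0,"jaw":255},{"xyz":[0.05,0.1,0.9],"turn":0,"jaw":255},{"xyz":[0.05,0.1,1.2],"turn":0,"jaw":255},{"xyz":[0.05,0.1,1.2],"turn":0,"jaw":255}]'

```text
clock: 7.05
position: [0.488, 0.0078, 0.0688]
ee_rot: [-2.58, -1.783, 0.01]
force: [-0.1, 0.1, -4.6]
width: 0.389
```

```bash
python3 - <<'E'
from h import *
go([.4884,.0079,.0527],-20.7)
E
```

```text
t 7.05 pos [0.488  0.0078 0.0688] yaw -20.71 tilt -0.99996 F [-0.1  0.1 -4.6] w 0.389
shift cm [0.03 0.04 1.61] turn -0.01
```

Emit:
arm_command --deltas '[{"xyz":[0,0,0.25],"turn":0,"jaw":255},{"xyz":[0,0,0.5],"turn":0,"jaw":255},{"xyz":[0,0,0.75],"turn":0,"jaw":255},{"xyz":[0,0,1],"turn":0,"jaw":255}]'

```text
clock: 7.38
position: [0.4879, 0.0078, 0.0586]
ee_rot: [-2.58, -1.783, 0.011]
force: [1.0, 0.2, -4.3]
width: 0.388
```

```bash
python3 - <<'E'
from h import *
go([.4884,.0079,.0527],-20.7)
E
```

```text
t 7.38 pos [0.4879 0.0078 0.0586] yaw -20.71 tilt -0.99996 F [ 1.   0.2 -4.3] w 0.388
shift cm [0.02 0.05 0.59] turn -0.01
```

Nothing resists it. On to the last 6 mm.

Emit:
arm_command --deltas '[{"xyz":[0,0,0.2],"turn":0,"jaw":255},{"xyz":[0,0,0.35],"turn":0,"jaw":255},{"xyz":[0,0,0.5],"turn":0,"jaw":255},{"xyz":[0,0,0.6],"turn":0,"jaw":255},{"xyz":[0,0,0.6],"turn":0,"jaw":255}]'

```text
clock: 7.8
position: [0.4879, 0.0078, 0.0527]
ee_rot: [-2.58, -1.783, 0.01]
force: [-0.9, 0.3, -4.4]
width: 0.392
```

```bash
python3 - <<'E'
from h import *
go([.4884,.0079,.0527],-20.7)
E
```

```text
t 7.8 pos [0.4879 0.0078 0.0527] yaw -20.71 tilt -0.99996 F [-0.9  0.3 -4.4] w 0.392
shift cm [ 0.03  0.04 -0.  ] turn -0.01
```

Emit:
arm_command --deltas '[{"xyz":[0,0,0.1],"turn":0,"jaw":255},{"xyz":[0,0,0.2],"turn":0,"jaw":255},{"xyz":[0,0,0.3],"turn":0,"jaw":255},{"xyz":[0,0,0.3],"turn":0,"jaw":255}]'

```text
clock: 8.13
position: [0.4879, 0.008, 0.0521]
ee_rot: [-2.579, -1.781, 0.007]
force: [-14.9, 1.7, 44.9]
width: 0.393
```

It's seated at z = 0.052 with 45 N of contact. I'll relax the push, then open.

Emit:
arm_command --deltas '[{"xyz":[0,0,0],"turn":0,"jaw":255},{"xyz":[0,0,0],"turn":0,"jaw":255}]'

```text
clock: 8.3
position: [0.4885, 0.0079, 0.0528]
ee_rot: [-2.58, -1.781, 0.004]
force: [0.1, -0.9, -4.4]
width: 0.391
```

Emit:
arm_command --deltas '[{"xyz":[0,0,0],"turn":0,"jaw":100},{"xyz":[0,0,0],"turn":0,"jaw":60},{"xyz":[0,0,0],"turn":0,"jaw":0},{"xyz":[0,0,0],"turn":0,"jaw":0},{"xyz":[0,0,0],"turn":0,"jaw":0}]'

```text
clock: 8.72
position: [0.4885, 0.0079, 0.0526]
ee_rot: [-2.58, -1.781, 0.004]
force: [-0.5, -0.8, -0.1]
width: 0.704
```

Emit:
arm_command --deltas '[{"xyz":[0,0,0],"turn":0,"jaw":0},{"xyz":[0,0,0],"turn":0,"jaw":0},{"xyz":[0,0,0],"turn":0,"jaw":0},{"xyz":[0,0,0],"turn":0,"jaw":0}]'

```text
clock: 9.05
position: [0.4885, 0.0078, 0.0526]
ee_rot: [-2.58, -1.781, 0.005]
force: [-0.6, -1.1, 0.3]
width: 0.977
```

```bash
python3 - <<'E'
from h import *
go([.4884,.0079,.152],-20.7)
E
```

```text
t 9.05 pos [0.4885 0.0078 0.0526] yaw -20.76 tilt -0.99997 F [-0.6 -1.1  0.3] w 0.977
shift cm [ 0.02 -0.08 -9.94] turn -0.06
```

Emit:
arm_command --deltas '[{"xyz":[0,0,-3],"turn":0,"jaw":0},{"xyz":[0,0,-7],"turn":0,"jaw":0},{"xyz":[0,0,-11],"turn":0,"jaw":0},{"xyz":[0,0,-15],"turn":0,"jaw":0},{"xyz":[0,0,-19],"turn":0,"jaw":0}]'

```text
clock: 9.47
position: [0.4892, 0.0066, 0.2445]
ee_rot: [-2.581, -1.78, 0.005]
force: [1.1, 1.3, -0.3]
width: 1.002
```

```bash
python3 - <<'E'
from h import *
go([.514,.273,.24],-20.7)
from cell import get_image
g=get_image("scene"); a=g["frame"][:,:,::-1]
cv2.imwrite("pics/f_scene.png",cv2.resize(a[140:240,270:450],None,fx=4.4,fy=4.4,interpolation=cv2.INTER_CUBIC)); 
E
```

```text
t 9.47 pos [0.4892 0.0066 0.2445] yaw -20.81 tilt -0.99997 F [ 1.1  1.3 -0.3] w 1.002
shift cm [25.78 -7.14  0.53] turn -0.11
```

View pics/f_scene.png

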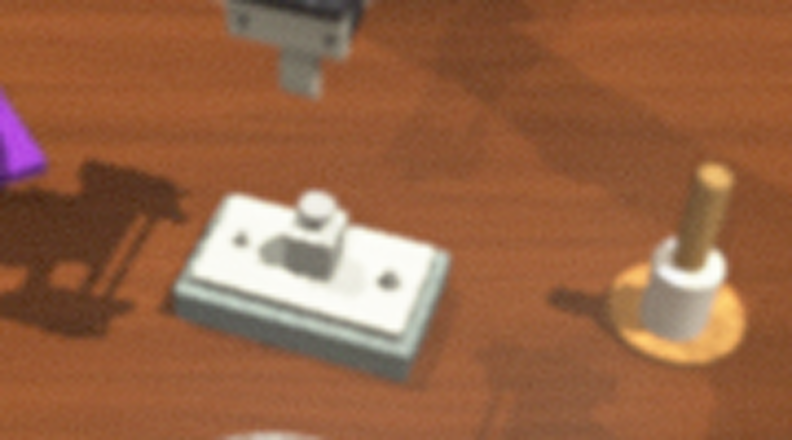

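The head sits flush with both pins in their holes. Moving over the mallet handle, with its top at about crop (714,175).

Emit:
arm_command --deltas '[{"xyz":[3.6,-1,0.5],"turn":0,"jaw":0},{"xyz":[7.5,-2,0.5],"turn":0,"jaw":0},{"xyz":[11.4,-3.1,0.5],"turn":0,"jaw":0},{"xyz":[15.3,-4.2,0.5],"turn":0,"jaw":0},{"xyz":[19,-5.2,0.5],"turn":0,"jaw":0}]'

```text
clock: 9.93
position: [0.5117, 0.2045, 0.2476]
ee_rot: [-2.583, -1.78, -0.009]
force: [0.8, 0.0, 0.5]
width: 1.001
```

```bash
python3 - <<'E'
from h import *
go([.5145,.2735,.24],-20.7)
E
```

```text
t 9.93 pos [0.5117 0.2045 0.2476] yaw -20.85 tilt -0.99997 F [0.8 0.  0.5] w 1.001
shift cm [ 6.54 -2.2   0.8 ] turn -0.15
```

Emit:
arm_command --deltas '[{"xyz":[2.8,-1,0.8],"turn":0,"jaw":0},{"xyz":[5,-1.7,0.8],"turn":0,"jaw":0},{"xyz":[6.5,-2.2,0.8],"turn":0,"jaw":0},{"xyz":[6.5,-2.2,0.8],"turn":0,"jaw":0},{"xyz":[6.5,-2.2,0.8],"turn":0,"jaw":0}]'

```text
clock: 10.35
position: [0.5144, 0.2729, 0.2399]
ee_rot: [-2.583, -1.782, -0.008]
force: [-0.6, -1.0, -0.1]
width: 1.001
```

```bash
python3 - <<'E'
from h import *
from cell import get_image
go([.5145,.2735,.094],-20.7)
for n in("scene","top"):
    g=get_image(n); np.savez(n+"2.npz",**g); a=g["frame"][:,:,::-1]
    c=a[100:240,340:490] if n=="scene" else a[150:270,160:350]
    cv2.imwrite(f"pics/g_{n}.png",cv2.resize(c,None,fx=4,fy=4,interpolation=cv2.INTER_CUBIC)); 
g=load("top","2");P=cloud(g);z=P[...,2];hsv=cv2.cvtColor(g["frame"],cv2.COLOR_RGB2HSV)
roi=np.zeros(z.shape,bool);roi[178:245,262:345]=1
m=roi&(hsv[...,1]<60)&(z>.037)&(z<.05)
c,s,a=rect(cv2.morphologyEx(m.astype(np.uint8),cv2.MORPH_OPEN,np.ones((3,3))),g,.042);print("head seated",c,s,a,"z",np.median(z[m]))
E
```

```text
t 10.35 pos [0.5144 0.2729 0.2399] yaw -20.81 tilt -0.99998 F [-0.6 -1.  -0.1] w 1.001
shift cm [-3.000e-02 -1.000e-02  1.459e+01] turn -0.11
head seated [0.48851401 0.00824147] (159.96514892578125, 89.8283920288086) -21.00225830078125 z 0.04135810466458445
```

View pics/g_scene.png

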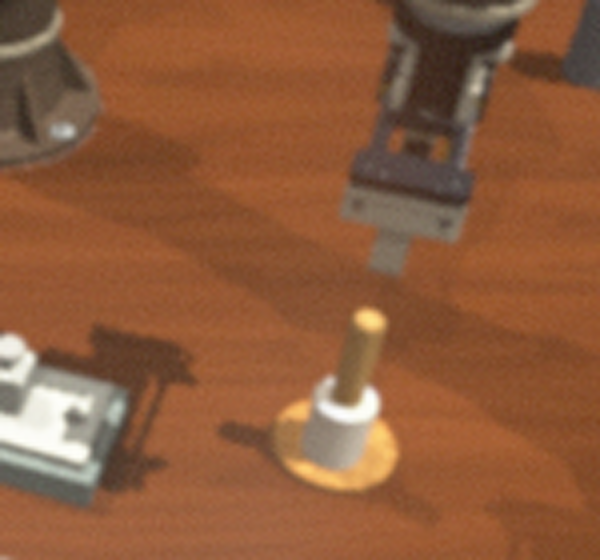

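View pics/g_top.png

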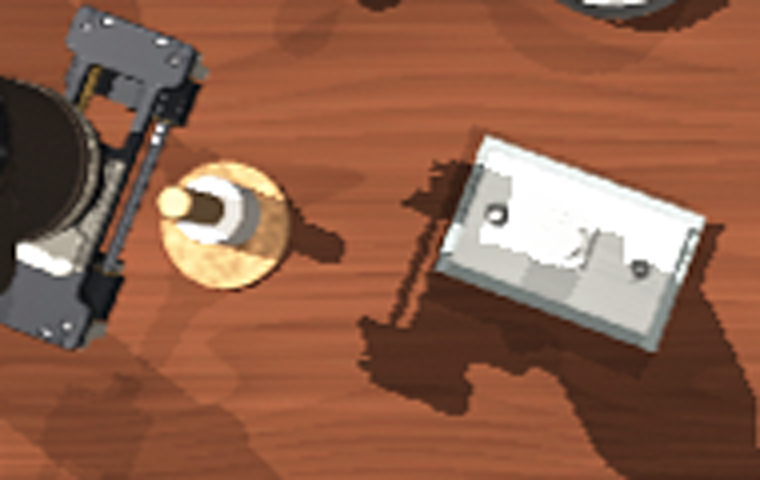

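The head is seated, with pins showing in both holes at top crop (497,214) and (640,268). The mallet is clear below the open jaws, so I'm descending.

Emit:
arm_command --deltas '[{"xyz":[0,0,3],"turn":0,"jaw":0},{"xyz":[0,0,6],"turn":0,"jaw":0},{"xyz":[0,0,9],"turn":0,"jaw":0},{"xyz":[0,0,11.5],"turn":0,"jaw":0},{"xyz":[0,0,13],"turn":0,"jaw":0}]'

```text
clock: 10.87
position: [0.5144, 0.2695, 0.1082]
ee_rot: [-2.589, -1.775, -0.005]
force: [0.4, -0.1, 0.4]
width: 0.999
```

```bash
python3 - <<'E'
from h import *
go([.5145,.2735,.094],-20.7)
E
```

```text
t 10.87 pos [0.5144 0.2695 0.1082] yaw -21.13 tilt -0.99999 F [ 0.4 -0.1  0.4] w 0.999
shift cm [ 0.37 -0.13  1.42] turn -0.43
```

Emit:
arm_command --deltas '[{"xyz":[0.3,-0.1,0.7],"turn":-0.4,"jaw":0},{"xyz":[0.3,-0.1,1.3],"turn":-0.4,"jaw":0},{"xyz":[0.3,-0.1,1.4],"turn":-0.4,"jaw":0},{"xyz":[0.3,-0.1,1.4],"turn":-0.4,"jaw":0}]'

```text
clock: 11.2
position: [0.5151, 0.2724, 0.0949]
ee_rot: [-2.583, -1.783, -0.007]
force: [-0.3, 0.4, 0.3]
width: 1.004
```

```bash
python3 - <<'E'
from h import *
from cell import get_image
go([.5145,.2735,.094],-20.7)
g=get_image("scene");a=g["frame"][:,:,::-1]
c=a[100:240,340:490]
cv2.imwrite(f"pics/i_scene.png",cv2.resize(c,None,fx=4,fy=4,interpolation=cv2.INTER_CUBIC)); 
E
```

```text
t 11.2 pos [0.5151 0.2724 0.0949] yaw -20.78 tilt -0.99999 F [-0.3  0.4  0.3] w 1.004
shift cm [ 0.08 -0.09  0.09] turn -0.08
```

View pics/i_scene.png

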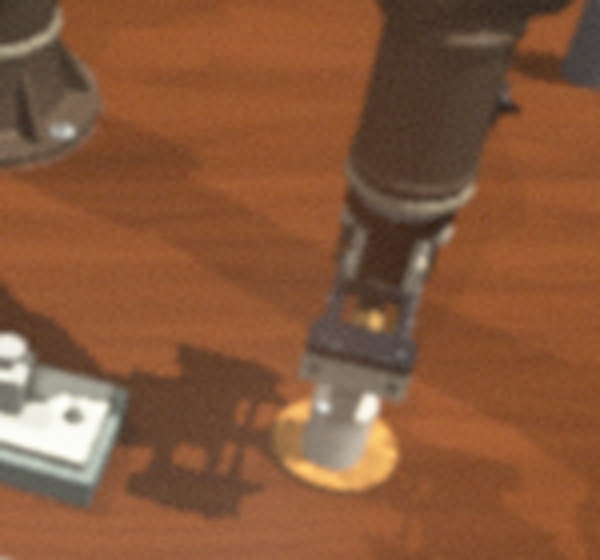

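The handle stands between the fingers, which are over the nylon head at crop (340,430). Closing gently.

Emit:
arm_command --deltas '[{"xyz":[0,0,0],"turn":0,"jaw":80},{"xyz":[0,0,0],"turn":0,"jaw":150},{"xyz":[0,0,0],"turn":0,"jaw":150},{"xyz":[0,0,0],"turn":0,"jaw":150},{"xyz":[0,0,0],"turn":0,"jaw":150}]' --force 10

```text
clock: 11.67
position: [0.5153, 0.2727, 0.0954]
ee_rot: [-2.583, -1.783, -0.008]
force: [0.2, -0.3, 0.1]
width: 0.688
```

Emit:
arm_command --deltas '[{"xyz":[0,0,0],"turn":0,"jaw":220},{"xyz":[0,0,0],"turn":0,"jaw":220},{"xyz":[0,0,0],"turn":0,"jaw":220},{"xyz":[0,0,0],"turn":0,"jaw":220},{"xyz":[0,0,0],"turn":0,"jaw":220}]' --force 10

```text
clock: 12.08
position: [0.5151, 0.2728, 0.0954]
ee_rot: [-2.582, -1.783, -0.008]
force: [-1.4, -0.1, 1.3]
width: 0.327
```

Emit:
arm_command --deltas '[{"xyz":[0,0,0],"turn":0,"jaw":255},{"xyz":[0,0,0],"turn":0,"jaw":255},{"xyz":[0,0,0],"turn":0,"jaw":255},{"xyz":[0,0,0],"turn":0,"jaw":255},{"xyz":[0,0,0],"turn":0,"jaw":255}]' --force 20

```text
clock: 12.5
position: [0.5149, 0.2728, 0.0952]
ee_rot: [-2.582, -1.783, -0.007]
force: [-0.9, 0.3, -3.1]
width: 0.278
```

Emit:
arm_command --deltas '[{"xyz":[0,0,0],"turn":0,"jaw":255},{"xyz":[0,0,-1.5],"turn":0,"jaw":255},{"xyz":[0,0,-4],"turn":0,"jaw":255},{"xyz":[0,0,-7],"turn":0,"jaw":255},{"xyz":[0,0,-10],"turn":0,"jaw":255}]' --force 50

```text
clock: 12.92
position: [0.5143, 0.2716, 0.1957]
ee_rot: [-2.583, -1.783, -0.004]
force: [0.1, 0.7, -3.4]
width: 0.277
```

Emit:
arm_command --deltas '[{"xyz":[0,0,-2],"turn":0,"jaw":255},{"xyz":[0,0,-3],"turn":0,"jaw":255},{"xyz":[0,0,-3],"turn":0,"jaw":255}]'

```text
clock: 13.17
position: [0.5154, 0.2718, 0.2276]
ee_rot: [-2.583, -1.783, -0.01]
force: [0.1, 0.1, -4.0]
width: 0.28
```

```bash
python3 - <<'E'
from h import *
from cell import get_image
go([.4885,.0078,.225],-20.7)
for n in("scene","top"):
    g=get_image(n); np.savez(n+"3.npz",**g); a=g["frame"][:,:,::-1]
    c=a[80:230,340:490] if n=="scene" else a[150:270,160:350]
    cv2.imwrite(f"pics/j_{n}.png",cv2.resize(c,None,fx=4,fy=4,interpolation=cv2.INTER_CUBIC)); 
# pad unobscured
for n,(x0,y0,x1,y1) in dict(top=(190,180,240,235),scene=(400,170,445,235)).items():
    g=load(n,"3");P=cloud(g);hsv=cv2.cvtColor(g["frame"],cv2.COLOR_RGB2HSV);z=P[...,2]
    roi=np.zeros(z.shape,bool);roi[y0:y1,x0:x1]=1
    m=roi&(z>.003)&(z<.014)&(hsv[...,1]>60)
    c=max(cv2.findContours((m).astype(np.uint8),cv2.RETR_EXTERNAL,cv2.CHAIN_APPROX_NONE)[0],key=cv2.contourArea)[:,0]
    Q=cast(g,c,.008)[:,:2]
    (a,b),r=cv2.minEnclosingCircle((Q*1000).astype(np.float32));print(n,"pad",a,b,r)
E
```

```text
t 13.17 pos [0.5154 0.2718 0.2276] yaw -20.79 tilt -0.99998 F [ 0.1  0.1 -4. ] w 0.28
shift cm [-25.64   6.85   0.09] turn -0.09
top pad 507.8415222167969 280.8211669921875 56.01970672607422
scene pad 508.1043395996094 278.02642822265625 51.798709869384766
```

View pics/j_scene.png

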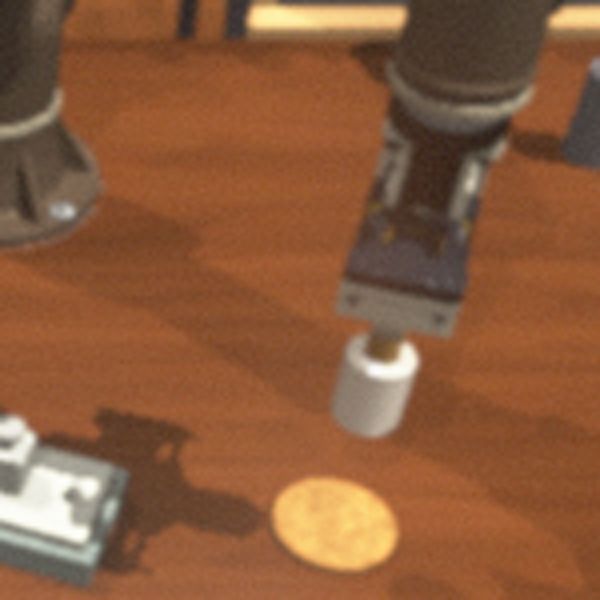

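View pics/j_top.png

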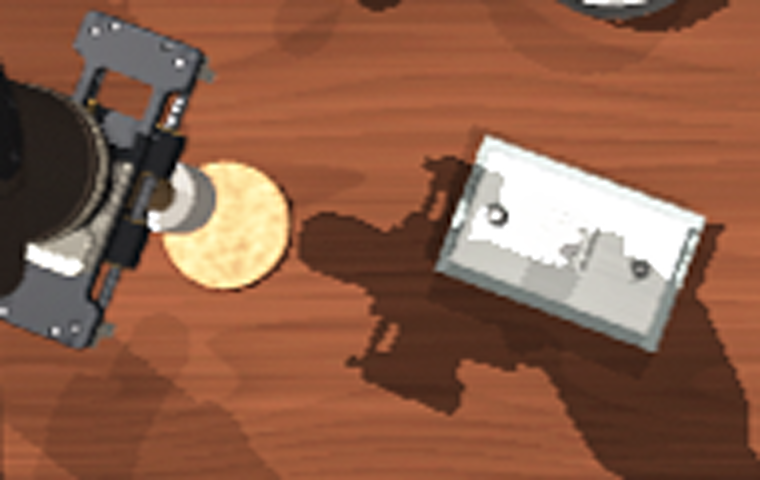

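The mallet hangs upright. Carrying it to the plunger.

Emit:
arm_command --deltas '[{"xyz":[-3,0.8,0],"turn":0,"jaw":255},{"xyz":[-6.5,1.7,0],"turn":0,"jaw":255},{"xyz":[-10,2.7,0],"turn":0,"jaw":255},{"xyz":[-13.5,3.6,0],"turn":0,"jaw":255},{"xyz":[-17,4.5,0],"turn":0,"jaw":255}]'

```text
clock: 13.68
position: [0.4939, 0.0949, 0.2222]
ee_rot: [-2.582, -1.783, 0.002]
force: [0.5, -0.7, -3.9]
width: 0.276
```

```bash
python3 - <<'E'
from h import *
go([.4885,.0078,.225],-20.7)
E
```

```text
t 13.68 pos [0.4939 0.0949 0.2222] yaw -20.74 tilt -0.99999 F [ 0.5 -0.7 -3.9] w 0.276
shift cm [-8.33  2.57 -0.3 ] turn -0.04
```

Emit:
arm_command --deltas '[{"xyz":[-3,0.9,-0.3],"turn":0,"jaw":255},{"xyz":[-5.8,1.8,-0.3],"turn":0,"jaw":255},{"xyz":[-8,2.5,-0.3],"turn":0,"jaw":255},{"xyz":[-8.3,2.6,-0.3],"turn":0,"jaw":255},{"xyz":[-8.3,2.6,-0.3],"turn":0,"jaw":255}]'

```text
clock: 14.1
position: [0.4877, 0.0062, 0.2237]
ee_rot: [-2.585, -1.778, 0.006]
force: [0.1, 0.9, -3.2]
width: 0.276
```

```bash
python3 - <<'E'
from h import *
from cell import get_image
go([.4885,.0078,.1872],-20.7)
g=get_image("scene"); a=g["frame"][:,:,::-1]
cv2.imwrite("pics/k.png",cv2.resize(a[80:230,270:420],None,fx=4,fy=4,interpolation=cv2.INTER_CUBIC))
E
```

```text
t 14.1 pos [0.4877 0.0062 0.2237] yaw -20.95 tilt -0.99999 F [ 0.1  0.9 -3.2] w 0.276
shift cm [0.18 0.03 3.65] turn -0.25
```

View pics/k.png

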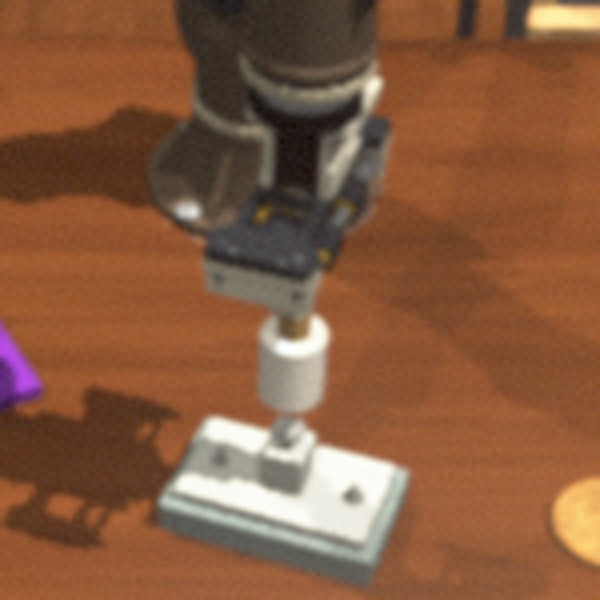

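The mallet is centred over the plunger at crop (290,430). Lowering it.

Emit:
arm_command --deltas '[{"xyz":[0.15,0,0.8],"turn":0,"jaw":255},{"xyz":[0.15,0,1.7],"turn":0,"jaw":255},{"xyz":[0.15,0,2.6],"turn":0,"jaw":255},{"xyz":[0.15,0,3.3],"turn":0,"jaw":255},{"xyz":[0.15,0,3.5],"turn":0,"jaw":255}]'

```text
clock: 14.57
position: [0.4874, 0.0099, 0.187]
ee_rot: [-2.581, -1.782, 0.009]
force: [-1.7, 1.5, 0.6]
width: 0.273
```

Emit:
arm_command --deltas '[{"xyz":[0,0,0.3],"turn":0,"jaw":255},{"xyz":[0,0,0.6],"turn":0,"jaw":255},{"xyz":[0,0,0.6],"turn":0,"jaw":255}]'

```text
clock: 14.82
position: [0.4876, 0.0099, 0.1809]
ee_rot: [-2.581, -1.782, 0.009]
force: [-1.4, 1.0, 2.3]
width: 0.274
```

```bash
python3 - <<'E'
from h import *
go([.4885,.0078,.1772],-20.7)
E
```

```text
t 14.82 pos [0.4876 0.0099 0.1809] yaw -20.76 tilt -0.99997 F [-1.4  1.   2.3] w 0.274
shift cm [-0.17  0.16  0.36] turn -0.06
```

Emit:
arm_command --deltas '[{"xyz":[0,0,0.2],"turn":0,"jaw":255},{"xyz":[0,0,0.4],"turn":0,"jaw":255},{"xyz":[0,0,0.5],"turn":0,"jaw":255},{"xyz":[0,0,0.5],"turn":0,"jaw":255}]'

```text
clock: 15.15
position: [0.4879, 0.01, 0.177]
ee_rot: [-2.581, -1.781, 0.007]
force: [-6.4, 0.8, 16.8]
width: 0.277
```

The net 20 N exceeds the 9 N spring, so the plunger has bottomed after about 10 mm of travel. Lifting and returning to the pad.

Emit:
arm_command --deltas '[{"xyz":[0,0,0.2],"turn":0,"jaw":255},{"xyz":[0,0,-0.5],"turn":0,"jaw":255},{"xyz":[0,0,-1.5],"turn":0,"jaw":255},{"xyz":[0,0,-3],"turn":0,"jaw":255},{"xyz":[0,0,-5],"turn":0,"jaw":255}]'

```text
clock: 15.57
position: [0.4874, 0.0098, 0.2267]
ee_rot: [-2.581, -1.781, 0.01]
force: [-0.5, 0.8, -3.3]
width: 0.277
```

```bash
python3 - <<'E'
from h import *
go([.506,.278,.225],-20.7)
E
```

```text
t 15.57 pos [0.4874 0.0098 0.2267] yaw -20.78 tilt -0.99996 F [-0.5  0.8 -3.3] w 0.277
shift cm [25.74 -7.78  0.2 ] turn -0.08
```

Emit:
arm_command --deltas '[{"xyz":[3,-0.9,0],"turn":0,"jaw":255},{"xyz":[6.5,-2,0],"turn":0,"jaw":255},{"xyz":[10,-3,0],"turn":0,"jaw":255},{"xyz":[13.5,-4.1,0],"turn":0,"jaw":255},{"xyz":[17,-5.1,0],"turn":0,"jaw":255}]'

```text
clock: 15.98
position: [0.4998, 0.1887, 0.227]
ee_rot: [-2.581, -1.781, 0.009]
force: [0.9, -0.3, -3.4]
width: 0.273
```

```bash
python3 - <<'E'
from h import *
go([.506,.278,.225],-20.7)
E
```

```text
t 15.98 pos [0.4998 0.1887 0.227 ] yaw -20.78 tilt -0.99996 F [ 0.9 -0.3 -3.4] w 0.273
shift cm [ 8.57 -2.59  0.21] turn -0.08
```

Emit:
arm_command --deltas '[{"xyz":[3,-0.9,0],"turn":0,"jaw":255},{"xyz":[5.8,-1.8,0],"turn":0,"jaw":255},{"xyz":[7.9,-2.4,0],"turn":0,"jaw":255},{"xyz":[8.6,-2.6,0],"turn":0,"jaw":255},{"xyz":[8.6,-2.6,0],"turn":0,"jaw":255}]'

```text
clock: 16.4
position: [0.5054, 0.2809, 0.2266]
ee_rot: [-2.577, -1.786, 0.01]
force: [0.3, -0.1, -4.5]
width: 0.279
```

Emit:
arm_command --deltas '[{"xyz":[0,0,0],"turn":0,"jaw":255},{"xyz":[0,0,0],"turn":0,"jaw":255},{"xyz":[0,0,0],"turn":0,"jaw":255}]'

```text
clock: 16.65
position: [0.5056, 0.2793, 0.2267]
ee_rot: [-2.579, -1.784, 0.01]
force: [-0.6, 0.1, -3.0]
width: 0.277
```

```bash
python3 - <<'E'
from h import *
from cell import get_image
go([.506,.278,.0955],-20.7)
for n in("scene","top"):
    g=get_image(n); a=g["frame"][:,:,::-1]
    c=a[80:230,300:450] if n=="scene" else a[150:270,160:350]
    cv2.imwrite(f"pics/l_{n}.png",cv2.resize(c,None,fx=4,fy=4,interpolation=cv2.INTER_CUBIC)); 
E
```

```text
t 16.65 pos [0.5056 0.2793 0.2267] yaw -20.67 tilt -0.99996 F [-0.6  0.1 -3. ] w 0.277
shift cm [-0.09  0.19 13.12] turn 0.03
```

View pics/l_scene.png

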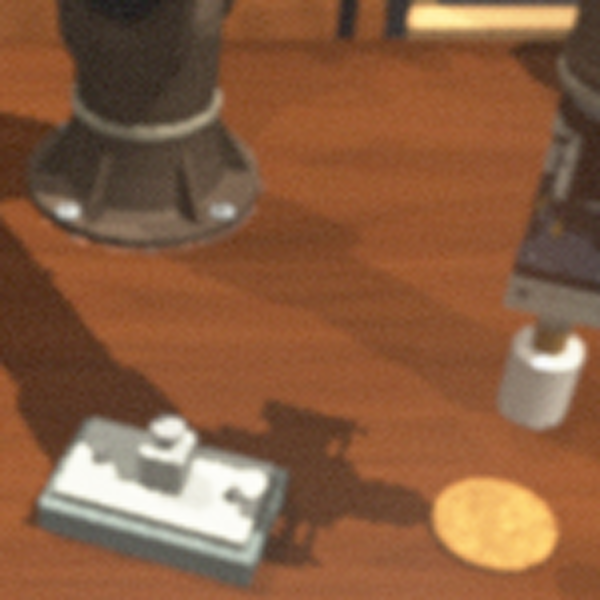

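View pics/l_top.png

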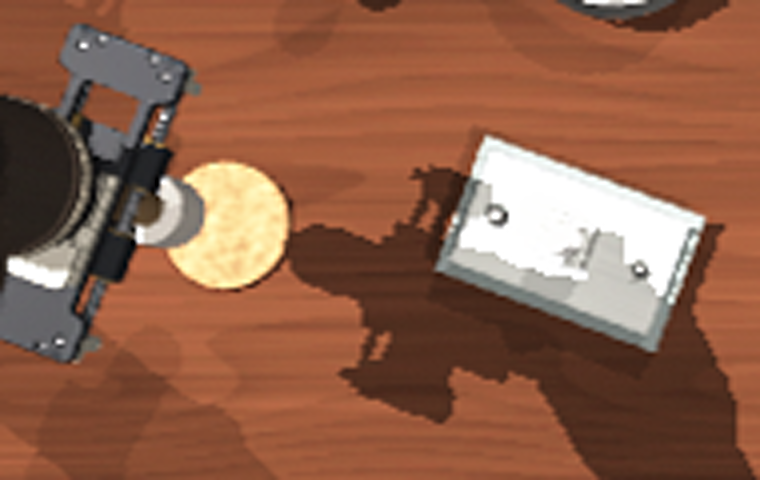

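The head is still seated, the plunger is up again and the mallet is upright. Lowering it onto the pad.

Emit:
arm_command --deltas '[{"xyz":[0,0.1,3],"turn":0,"jaw":255},{"xyz":[0,0.1,6],"turn":0,"jaw":255},{"xyz":[0,0.1,8.5],"turn":0,"jaw":255},{"xyz":[0,0.1,10.5],"turn":0,"jaw":255},{"xyz":[0,0.1,11.5],"turn":0,"jaw":255}]'

```text
clock: 17.17
position: [0.5044, 0.2783, 0.1095]
ee_rot: [-2.579, -1.783, 0.015]
force: [-0.6, 0.4, -3.7]
width: 0.278
```

Emit:
arm_command --deltas '[{"xyz":[0,0,0],"turn":0,"jaw":255},{"xyz":[0,0,0],"turn":0,"jaw":255},{"xyz":[0,0,0],"turn":0,"jaw":255}]'

```text
clock: 17.42
position: [0.5053, 0.2783, 0.1107]
ee_rot: [-2.58, -1.782, 0.012]
force: [-0.0, 0.1, -3.4]
width: 0.274
```

```bash
python3 - <<'E'
from h import *
go([.506,.278,.0955],-20.7)
E
```

```text
t 17.42 pos [0.5053 0.2783 0.1107] yaw -20.73 tilt -0.99995 F [-0.   0.1 -3.4] w 0.274
shift cm [-0.    0.09  1.52] turn -0.03
```

Emit:
arm_command --deltas '[{"xyz":[0,0,0.4],"turn":0,"jaw":255},{"xyz":[0,0,0.8],"turn":0,"jaw":255},{"xyz":[0,0,1.2],"turn":0,"jaw":255},{"xyz":[0,0,1.4],"turn":0,"jaw":255}]'

```text
clock: 17.75
position: [0.505, 0.2784, 0.0965]
ee_rot: [-2.58, -1.782, 0.012]
force: [-0.5, 0.7, -4.1]
width: 0.279
```

Emit:
arm_command --deltas '[{"xyz":[0,0,0.1],"turn":0,"jaw":255},{"xyz":[0,0,0.1],"turn":0,"jaw":255}]'

```text
clock: 17.92
position: [0.5051, 0.2784, 0.0955]
ee_rot: [-2.58, -1.782, 0.012]
force: [1.1, 0.5, -3.9]
width: 0.275
```

Emit:
arm_command --deltas '[{"xyz":[0,0,0.08],"turn":0,"jaw":255},{"xyz":[0,0,0.15],"turn":0,"jaw":255},{"xyz":[0,0,0.15],"turn":0,"jaw":255}]'

```text
clock: 18.17
position: [0.5053, 0.2785, 0.0953]
ee_rot: [-2.579, -1.781, 0.011]
force: [-4.8, -2.2, 13.9]
width: 0.274
```

Contact is made. I'll relax and release.

Emit:
arm_command --deltas '[{"xyz":[0,0,0],"turn":0,"jaw":255},{"xyz":[0,0,0.05],"turn":0,"jaw":255}]' --force 15

```text
clock: 18.33
position: [0.5056, 0.2787, 0.0952]
ee_rot: [-2.579, -1.781, 0.009]
force: [-3.4, -0.6, 12.1]
width: 0.278
```

Emit:
arm_command --deltas '[{"xyz":[0,0,0],"turn":0,"jaw":160},{"xyz":[0,0,0],"turn":0,"jaw":120},{"xyz":[0,0,0],"turn":0,"jaw":60},{"xyz":[0,0,0],"turn":0,"jaw":0},{"xyz":[0,0,0],"turn":0,"jaw":0}]'

```text
clock: 18.75
position: [0.5057, 0.2787, 0.0952]
ee_rot: [-2.579, -1.781, 0.009]
force: [-0.1, 0.1, -0.1]
width: 0.594
```

Emit:
arm_command --deltas '[{"xyz":[0,0,0],"turn":0,"jaw":0},{"xyz":[0,0,0],"turn":0,"jaw":0},{"xyz":[0,0,0],"turn":0,"jaw":0},{"xyz":[0,0,0],"turn":0,"jaw":0},{"xyz":[0,0,0],"turn":0,"jaw":0}]'

```text
clock: 19.17
position: [0.5057, 0.2787, 0.0952]
ee_rot: [-2.579, -1.781, 0.009]
force: [0.1, 0.1, -0.6]
width: 0.955
```

Emit:
arm_command --deltas '[{"xyz":[0,0,-2],"turn":0,"jaw":0},{"xyz":[0,0,-4.5],"turn":0,"jaw":0},{"xyz":[0,0,-7.5],"turn":0,"jaw":0},{"xyz":[0,0,-11],"turn":0,"jaw":0},{"xyz":[0,0,-15],"turn":0,"jaw":0}]'

```text
clock: 19.58
position: [0.5061, 0.2778, 0.2457]
ee_rot: [-2.58, -1.781, 0.013]
force: [1.3, 1.6, -0.1]
width: 0.997
```

```bash
python3 - <<'E'
from h import *
from cell import get_image
go([.35,.45,.25],-20.7)
for n in("scene","top"):
    g=get_image(n); a=g["frame"][:,:,::-1]
    c=a[110:290,270:470] if n=="scene" else a[90:270,160:360]
    cv2.imwrite(f"pics/m_{n}.png",cv2.resize(c,None,fx=3.3,fy=3.3,interpolation=cv2.INTER_CUBIC)); 
E
```

```text
t 19.58 pos [0.5061 0.2778 0.2457] yaw -20.76 tilt -0.99994 F [ 1.3  1.6 -0.1] w 0.997
shift cm [ 10.57 -20.7   -0.25] turn -0.06
```

View pics/m_scene.png

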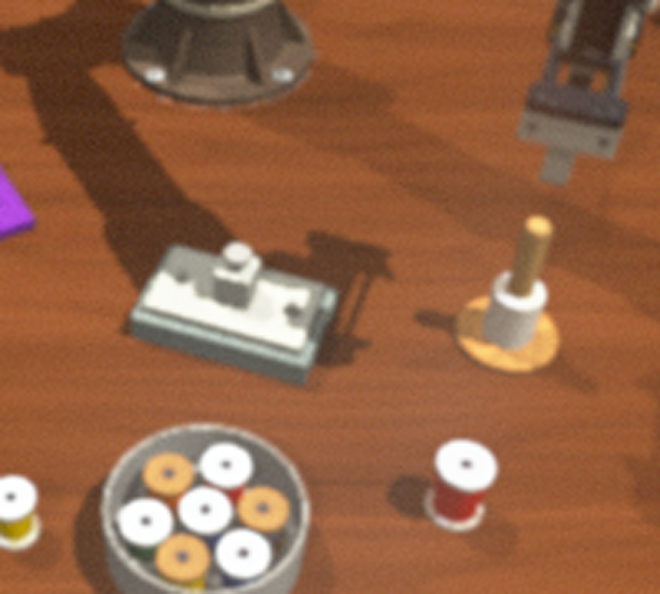

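The mallet stands upright on the pad, the head is seated with its plunger up, and the spools are in place. One numeric check from the settled arm before handing in.

Emit:
arm_command --deltas '[{"xyz":[0,0,0],"turn":0,"jaw":0},{"xyz":[0,0,0],"turn":0,"jaw":0},{"xyz":[0,0,0],"turn":0,"jaw":0},{"xyz":[0,0,0],"turn":0,"jaw":0},{"xyz":[0,0,0],"turn":0,"jaw":0}]'

```text
clock: 20.1
position: [0.5097, 0.2788, 0.2502]
ee_rot: [-2.58, -1.781, -0.003]
force: [0.2, -0.7, -0.2]
width: 1.003
```

```bash
python3 - <<'E'
from h import *
from cell import get_image
G={n:get_image(n) for n in("top","scene")}
g=G["top"];P=cloud(g);z=P[...,2];hsv=cv2.cvtColor(g["frame"],cv2.COLOR_RGB2HSV)
roi=np.zeros(z.shape,bool);roi[178:245,262:345]=1
m=roi&(hsv[...,1]<60)&(z>.037)&(z<.05)
print("head",rect(cv2.morphologyEx(m.astype(np.uint8),cv2.MORPH_OPEN,np.ones((3,3))),g,.042),"z",np.median(z[m]),"plunger top z",np.percentile(z[roi],99))
for n,(x0,y0,x1,y1) in dict(top=(190,180,240,225),scene=(400,160,445,225)).items():
    P=cloud(G[n]);z=P[...,2];roi=np.zeros(z.shape,bool);roi[y0:y1,x0:x1]=1
    k=roi&(z>.148)&(z<.158);print(n,"handle top",P[k].mean(0).round(4),k.sum())
    k=roi&(z>.010)&(z<.06);print(n,"body",P[k].mean(0).round(4))
g0=load("scene")
for nm,(x0,y0,x1,y1) in dict(spool_a=(395,240,425,275),spool_b=(262,250,286,280)).items():
    for g in(g0,G["scene"]):
        P=cloud(g)[y0:y1,x0:x1].reshape(-1,3);P=P[(P[:,2]>.04)&(P[:,2]<.08)];print(nm,P.mean(0).round(4))
E
```

```text
head (array([0.48827405, 0.0083336 ]), (159.96514892578125, 90.34247589111328), -21.00225830078125) z 0.04140554307086319 plunger top z 0.09762978223690773
top handle top [0.5055 0.2789 0.1515] 56
top body [0.501  0.2675 0.0234]
scene handle top [0.5093 0.2776 0.1515] 41
scene body [0.5226 0.2704 0.0326]
spool_a [0.7158 0.1925 0.0612]
spool_a [0.7159 0.1924 0.0609]
spool_b [ 0.7402 -0.1931  0.049 ]
spool_b [ 0.7402 -0.1932  0.049 ]
```

```bash
python3 -c "
from cell import sign_off
print(sign_off())"
```

```text
the job is handed in; nothing more can be done
None
```

I lowered the white press head over the pins until it sat flush and let go of it. Then I took the mallet, pressed the plunger to its stop with the flat end, stood the mallet back on its pad and handed in at about 20 s. The stop showed as about 20 N after about 10 mm of travel, against the 9 N spring. I pressed it down slowly rather than hitting it, and the hand-in gave no verdict.

**Last checks from the cameras:**
- **Head:** the plate top is at z ≈ 0.041 m (0.042 m expected when flush). Its centre is within about 1.5 mm of the base centre, and earlier views showed a pin in each hole.
- **Plunger:** it is back up, with its top at about 0.098 m (0.100 m expected).
- **Mallet:** it stands upright with the handle top at about (0.507, 0.278), within a few millimetres of the pad centre. The arm is clear above it.
- **Spools and tin:** both spools moved less than 0.5 mm, and the hand never came near the tin.
- **Disagreements:** the two cameras differ by 2–4 mm in x. The depth points on the mallet's body lie about 10–20 mm from the pad centre, in opposite x directions for the two cameras. Each camera sees only one side of the body, so I relied on the handle top.

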